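# Unlatch the gate of the cupping-glass caddy

## Task

Open the gate of the steel glass caddy: lift the latch bar by its upright knob out of the catch, swing the gate towards you to about a right angle, then let the bar back down on its rest and let go. The catch plate sits at an unknown height, so feel for it: lift only until the bar lightly meets the hood of the catch, and never strain it against the catch. Do not fling the gate, and leave the glasses, bowl and spoon where they are.

Things in the scene. Friction and masses are not known exactly. Their poses are not given: they have to be found in the camera images.
- caddy: Open-topped railed steel tray, 230 (x) x 260 (y) mm, sides 120 mm high, fixed to the counter. Origin: centre of its underside. x points from the gate side to the back (away from the robot), y to its left side, z up. The gate is on the -x side, hinged at the left front corner. Only the latch parts and the catch post stand higher than 124 mm.
- gate_hinge (a point): Point on the gate's upright hinge axis, fixed to the caddy, 140 mm above the counter (the height of the latch bar's centre line); axes as the caddy. Closed, the gate runs from here along -y for 215 mm: a steel frame 8 mm thick with a clear panel, top edge 124 mm above the counter.
- gate (a joint): Opening angle of the gate in rad about the upright axis through gate_hinge: 0 closed, 1.57 a right angle, stop at 1.75. The free end swings to -x of the caddy, towards the robot (clockwise seen from above). Light friction, stays where it is left; needs about 1 N at the knob.
- latch (a joint): Lift angle of the latch bar in rad: 0 resting level on its rest on the gate, positive with the free end lifted, stop at 0.5. The bar falls back to 0 by its own weight (about 1 N at the knob).
- pivot (a point): Pivot of the latch bar, carried by the gate above its top edge, 30 mm from the hinge axis, 140 mm above the counter. The bar (dark steel, 8 x 8 mm section) lies over the gate's top edge in the gate's plane and turns about the gate's normal (x of this frame). y of this frame points along the bar from its free end to the pivot.
- lift_knob (a point): Centre of the bar's lift knob: an upright round aluminium peg, 14 mm diameter, 42 mm tall, on the bar 110 mm from the pivot and 140 mm from the hinge axis. The point is 25 mm above the bar's centre line, 21 mm below the peg's top; 165 mm above the counter at rest. It moves with bar and gate. Free room for fingers in front and behind.
- nose: Round cross-pin at the free end of the bar, 8 mm diameter, 12 mm long across the gate, origin at its centre on the bar's centre line, 205 mm from the pivot. Latched, it stands inside the C-shaped catch. It is clear of the catch from a gate angle of about 0.1 rad.
- catch_post (a point): Top of the fixed post behind the catch, 189 mm above the counter, right front corner. The catch on it is a rigid C-shaped steel plate, 16 mm wide, open to the robot: a 4 mm lip 2 mm in front of the pin, a hood above reaching as far forward. The gap lip top to hood is 13.5 mm. The plate's height is NOT measured: lip top 5 to 29 mm above the resting pin's underside. Over 15 N bends it.
- glass_a_mid (a point): Middle of an empty tasting glass, 80 mm wide, 90 mm tall, standing in the caddy. Bystander.
- glass_b_mid (a point): Middle of a second such glass, beside the first in the caddy. Bystander.
- bowl_mid (a point): Middle of a white bowl, 120 mm wide, 60 mm tall, on the counter to the right of the caddy. Bystander.
- spoon_grip (a point): Grip of a tasting spoon, 190 mm long, lying on the counter to the left of the caddy. Bystander.

How it is judged:
On the way, in this order (a step that is already met when the one before it is completed fails the run):
1. the latch bar is lifted while the gate is still shut (value of joint latch above 0.02 rad and value of joint gate below 0.05 rad), for 0.1 s.
2. the gate is swung open to about a right angle (value of joint gate above 1.25 rad), for 0.2 s.
At the end, for the whole second after the job is handed in: the gate stands still, open by at least 1.25 rad (72 degrees), and the latch bar lies back down on its rest (within 0.03 rad), released (value of joint gate above 1.25 rad and velocity of joint gate between -0.1 and 0.1 rad/s and value of joint latch below 0.03 rad and velocity of joint latch below 0.1 rad/s); the robot touches nothing.
It fails at once if the end of the latch bar is pressed against the catch with more than 15 N (contact force between nose and catch above 15 N).
It fails at once if the gate is flung open or shut (faster than 2 rad/s) (velocity of joint gate above 2 rad/s or velocity of joint gate below -2 rad/s).
It fails at once if a glass in the caddy is moved by more than 30 mm (distance of any of glass_a_mid, glass_b_mid from where it was at the start of the episode above 0.03 m).
It fails at once if the bowl or the spoon is moved by more than 30 mm (distance of any of bowl_mid, spoon_grip from where it was at the start of the episode above 0.03 m).
It also fails if it takes over 56 s, if anything falls off the work surface, if the arm or the gripper's body presses on something with over 40 N, if the wrist force passes 120 N, or if a joint passes its speed limit or range.

## Robot

A 7-joint arm with a two-finger parallel gripper is mounted at the origin on the work surface. World frame = base frame: x ahead of the robot, y to its left, z up, the work surface at z = 0. Lengths are in m, angles in rad, forces in N, time in s.
With the tool pointing down it reaches from about 0.4 to 0.85 m from the base axis. Payload 4.5 kg.
Tool frame: the origin (TCP) lies on the centre line of the jaws, within the pads' length; the fingertips stand r.tip_reach ahead of it and the grasp point (between the pads) lies 3 mm ahead of it (r.tip_reach is the distance from the TCP to the fingertips, in m); z points along the fingers, y is the line along which they close (so a half turn about z gives the same grasp; the last joint's range is limited). The gripper opens to 88 mm and grips with 3 to 60 N. Pads are 18 mm wide; open, the fingers measure 123 mm over their backs; the gripper's body (75 mm by 187 mm) begins 45 mm behind the grasp point.
Start: joints at [1.175, 0.689, -0.195, 1.565, 0.157, 0.902, -0.215], TCP at [0.26, -0.568, 0.261] pointing down, gripper open.
Joint ranges: [-3.01, 3.01], [-0.46, 2.08], [-1.47, 1.51], [0.13, 2.56], [-1, 4.14], [0.04, 2.09], [-2.66, 2.66]. Speed limits (rad/s): [2.57, 2.57, 3.14, 3.14, 3.14, 3.14, 3.14].

## Interface

Orientations are given as a unit quaternion [x, y, z, w].
In Python, from plant import readout, eyes, ticket, r gives the robot as it stands. The module is installed in compiled form; this text tells all that it offers.
- The arm moves only by the tool carry_out, never from a script. Its argument "motion" is a list that holds one entry, the list of rows, each a list of 7 numbers: the shift along the tool's x, y, z in mm, then the turn, a rotation vector about the tool's x, y, z in rad, then the opening in per cent of the stroke, from 0 (shut) to 100 (fully open). In form: [[[dx, dy, dz, ax, ay, az, claw], ...]]. A call has 1 to 8 rows; each row shifts and turns the commanded pose from where the row before left it, along the tool's axes as they then stand; what a row does not reach is not made up. A row lasts 1/10 s, in which the tool goes at most 50 mm and 8.59 degrees, less where a joint would pass 70% of its speed; a pose out of reach is approached as far as the arm can. A call is refused whole if a number of a shift passes 50 or a number of a turn 0.15, either way. A call with a gripper value outside its range is refused whole. The fingers move at their own pace and stop on an object; "squeeze" is the grip in N (left out, the last holds). Time passes only in rows, so rows that do not move let the fingers close. It gives the time, the measured TCP pose, the force and the opening at its end, in the units of the state.
- readout.get_state(): the state, without advancing time (a new reading comes with each control period).
- eyes.snapshot(name): name is "side" or "top"; returns a dict with "pixels" (420x560x3 uint8, red, green, blue), "K" (3x3 intrinsics, pixels), "origin" and "attitude" of the camera in the world. Camera axes: x right, y down, z forward; pixel columns grow to the right and rows downward; lengths in m; the calibration is good to about 2 mm. A picture is of the moment at which its call begins. There is no depth.
- ticket.finish_job(): hands the job in, once; it reports no verdict.
The state is a dict: "clock": time; "q": joint angles; "qd": joint speeds; "joint_torque": joint torques, N m; "tool_pos": TCP position; "eef_rot": TCP orientation; "contact_force": force on the tool from outside, world axes, zero at the start; "moment": the same for the moment, N m; "opening": opening from 0.0 (shut) to 1.0 (fully open).
Only numpy, scipy, OpenCV 4.12 (cv2) and the standard library are available. Lean on these libraries where they do the work, as an engineer would, in place of code of your own. Each camera call takes 0.05 s, during which the arm holds its last target. There are 200 camera calls.

## Working session

There is one attempt and no reset: what is moved stays moved. The work goes in short steps, Python scripts to look and compute and a tool call to move; the robot and the scene stay as the last step left them, time stands still between calls to the robot, and variables do not carry over. Pictures are saved under pics/ and viewed, on a budget of 10 in all, crops included, one or two more only if the job needs it, and the job is handed in when it is done.

Besides the shell and the picture viewer there is one more tool, called after "Call:" as name(argument=value, ...) on one line, values as JSON. carry_out: Moves the arm, as the interface text tells. Its arguments: {"type":"object","properties":{"motion":{"type":"array","items":{"type":"array","items":{"type":"array","items":{"type":"number"}}}},"squeeze":{"type":"number"}},"required":["motion"]}

```bash
mkdir -p pics
python3 - <<'E'
from plant import readout, eyes, r
import cv2
print(readout.get_state(), r.tip_reach)
for n in("side","top"):
    s=eyes.snapshot(n); print(n,s["K"],s["origin"],s["attitude"])
    cv2.imwrite(f"pics/{n}0.png",s["pixels"][:,:,::-1])
E
```

```text
{'clock': 0.0, 'q': array([ 1.1747973 ,  0.68994918, -0.19449506,  1.56631898,  0.15733382,
        0.90252381, -0.21509591]), 'qd': array([-0.00022933,  0.00024005, -0.00038958, -0.00014826, -0.00019873,
        0.00011054,  0.0012188 ]), 'joint_torque': array([ 2.70157607e-04, -5.27549815e+01, -1.26691595e+00, -1.53426558e+01,
       -5.27223281e-02,  6.48398098e-03,  1.66529562e-04]), 'tool_pos': array([ 0.2601267 , -0.56765287,  0.25993793]), 'eef_rot': array([ 9.76987641e-01,  2.13294008e-01, -2.77367159e-04, -8.59230554e-04]), 'contact_force': array([-0.44793179, -0.02359298, -0.07534479]), 'moment': array([ 0.01088786,  0.03356371, -0.00356302]), 'opening': 0.9999767249443197} 0.022
side [[408.94037759   0.         279.19418962]
 [  0.         408.94037759 215.16776409]
 [  0.           0.           1.        ]] [0.39480546 0.72287915 0.94846846] [-0.17141914  0.91665829 -0.35561247  0.0623926 ]
top [[460.47387711   0.         281.99567786]
 [  0.         460.47387711 211.53554666]
 [  0.           0.           1.        ]] [0.546828   0.00477324 1.43014214] [ 0.70863585 -0.70453748  0.02732471 -0.02674943]
```

View pics/side0.png

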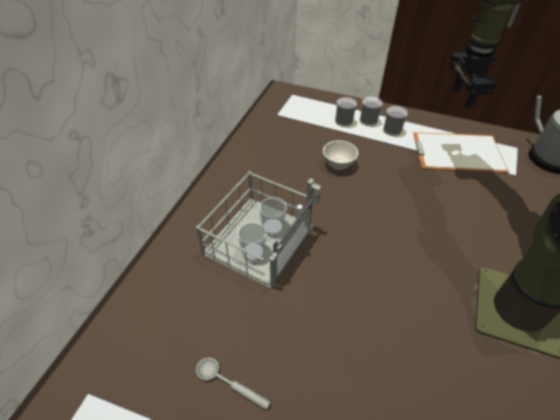

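View pics/top0.png

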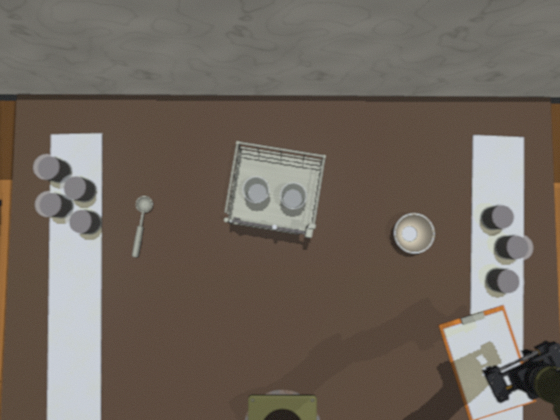

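The top view shows the caddy's front edge from about (228,220), the hinge, to (310,233), the catch, with a bright knob near (275,227). In the side view the catch post is near (314,186) and the knob near (299,208). I'll zoom in on both.

```bash
cat > h.py <<'E'
import numpy as np
from scipy.spatial.transform import Rotation as R
def ray(s,u,v):
    d=R.from_quat(s["attitude"]).as_matrix()@np.linalg.solve(s["K"],[u,v,1.]); return np.array(s["origin"]),d/np.linalg.norm(d)
def onz(s,u,v,z):
    o,d=ray(s,u,v); return o+d*(z-o[2])/d[2]
def tri(a,pa,b,pb):
    o1,d1=ray(a,*pa);o2,d2=ray(b,*pb)
    t=np.linalg.lstsq(np.c_[d1,-d2],o2-o1,rcond=None)[0]
    p,q=o1+t[0]*d1,o2+t[1]*d2; return (p+q)/2,np.linalg.norm(p-q)
def proj(s,p):
    c=s["K"]@(R.from_quat(s["attitude"]).as_matrix().T@(np.array(p)-s["origin"])); return c[:2]/c[2]
E
python3 - <<'E'
import cv2,numpy as np
a=cv2.imread("pics/top0.png")[190:250,215:325]; b=cv2.imread("pics/side0.png")[170:290,190:330]
a=cv2.resize(a,None,fx=7,fy=7,interpolation=2)[:,:770]; cv2.imwrite("pics/ta.png",a)
b=cv2.resize(b[:,60:],None,fx=5,fy=5,interpolation=2); cv2.imwrite("pics/sb.png",b)
E
```

```text
(no output)
```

View pics/ta.png

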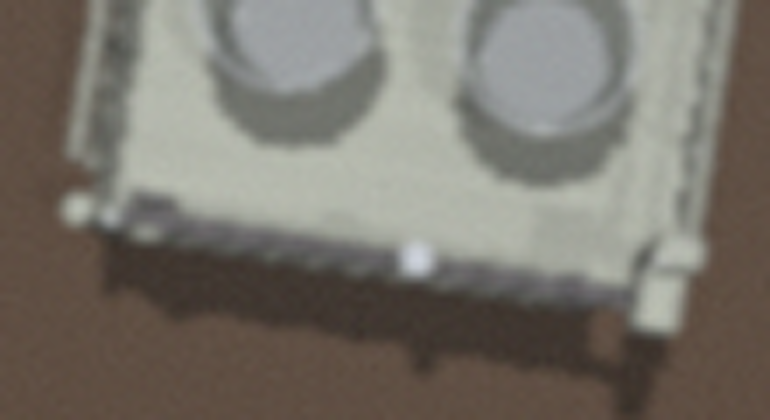

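View pics/sb.png

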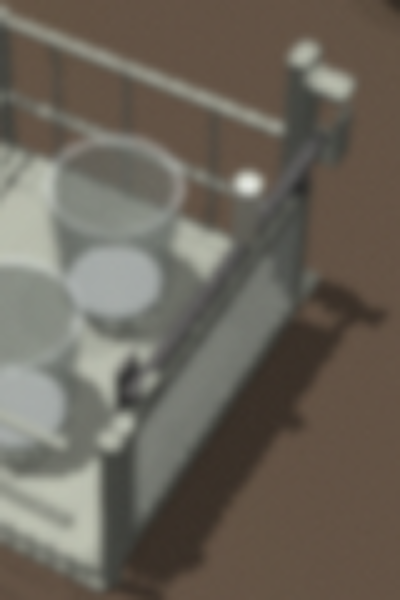

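The zoom shows the knob's top at (274.6,227.0) in the top view and (299.6,206.8) in the side view. The hinge post's cap is at top (226,220) and the catch hood at about (309,233). Now I'll triangulate these.

Run:
```python
from h import *
from plant import eyes, readout
t=eyes.snapshot("top"); s=eyes.snapshot("side")
def cen(S,u,v,w=4):
    g=S["pixels"].astype(float)[v-w:v+w+1,u-w:u+w+1].min(2); m=np.clip(g-190,0,None); yy,xx=np.mgrid[-w:w+1,-w:w+1]
    return (u+(m*xx).sum()/m.sum(), v+(m*yy).sum()/m.sum())
a=cen(t,275,227);b=cen(s,300,207);print(a,b)
print("knobtop",tri(t,a,s,b), onz(t,*a,.186), onz(s,*b,.186))
print("hinge", tri(t,(226,220),s,(273.2,257)), onz(t,226,220,.13),onz(s,273.2,257,.13))
print("catch post",onz(t,215+683/7,190+250/7,.189),onz(s,250+305/5,170+53/5,.189))
p0=onz(t,215+135/7,190+218/7,.14);p1=onz(t,215+625/7,190+292/7,.14)
print("bar dir",p0,p1,np.arctan2(*(p1-p0)[[1,0]]))
st=readout.get_state();print(R.from_quat(st["eef_rot"]).as_matrix())
```

```text
(np.float64(274.1666666666667), np.float64(226.25)) (np.float64(299.12280701754383), np.float64(206.42105263157896))
knobtop (array([0.60201683, 0.02493426, 0.18544046]), np.float64(0.0003613647316897351)) [0.60216768 0.02496804 0.186     ] [0.60168736 0.02541114 0.186     ]
hinge (array([0.62061693, 0.16182592, 0.13094783]), np.float64(0.00181176983940248)) [0.6215473  0.16218503 0.13      ] [0.61998472 0.16099428 0.13      ]
catch post [ 0.60408122 -0.07864784  0.189     ] [ 0.60257281 -0.07540519  0.189     ]
bar dir [0.61789728 0.13768619 0.14      ] [ 0.58939262 -0.05874562  0.14      ] -1.7149026535444543
[[ 9.09023060e-01  4.16745483e-01 -5.27050570e-04]
 [ 4.16745809e-01 -9.09022552e-01  9.64154543e-04]
 [-7.72938033e-05 -1.09608483e-03 -9.99999396e-01]]
```

Call:
carry_out(motion=[[[35,-25,0,0,0,0,50],[35,-25,0,0,0,0,50],[35,-25,0,0,0,0,50],[35,-25,0,0,0,0,50],[35,-25,0,0,0,0,50],[35,-25,0,0,0,0,50],[35,-25,0,0,0,0,50],[35,-25,0,0,0,0,50]]], squeeze=8)

```text
clock: 1.0
tool_pos: [0.4323, -0.2681, 0.2608]
eef_rot: [0.977, 0.213, 0.0, 0.0]
contact_force: [0.6, -0.7, 0.6]
opening: 0.502
```

Call:
carry_out(motion=[[[35,-25,0,0,0,0,50],[35,-25,0,0,0,0,50],[35,-25,0,0,0,0,50],[35,-25,0,0,0,0,50],[35,-25,0,0,0,0,50],[35,-25,0,0,0,0,50],[35,-25,0,0,0,0,50],[30,-20,0,0,0,0,50]]])

```text
clock: 1.8
tool_pos: [0.6011, 0.0251, 0.2606]
eef_rot: [0.977, 0.214, 0.0, -0.0]
contact_force: [1.4, -0.2, 0.4]
opening: 0.501
```

Call:
carry_out(motion=[[[0,0,0,0,0,-0.143,50],[0,0,0,0,0,-0.143,50],[0,0,0,0,0,-0.143,50],[0,0,0,0,0,-0.143,50],[0,0,0,0,0,-0.143,50],[0,0,0,0,0,-0.143,50],[0,0,0,0,0,-0.143,50],[0,0,0,0,0,0,50]]])

```text
clock: 2.6
tool_pos: [0.6002, 0.0219, 0.2604]
eef_rot: [0.755, 0.656, -0.0, -0.0]
contact_force: [0.3, -0.0, -0.3]
opening: 0.503
```

```bash
cat > w.py <<'E'
from h import *
from plant import readout
st=readout.get_state(); M=R.from_quat(st["eef_rot"]).as_matrix()
print(st["clock"],st["tool_pos"].round(4),st["q"].round(3),st["contact_force"].round(2),"yangle",np.arctan2(M[1,1],M[0,1]),"tiltz",M[:,2].round(4),st["opening"])
print("to knob in tool mm",(M.T@(np.array([.602,.025,.172])-st["tool_pos"])*1000).round(1))
E
python3 w.py
```

```text
2.6 [0.6002 0.0219 0.2604] [ 0.121  0.677 -0.413  1.635  0.326  0.899 -0.555] [ 0.33 -0.03 -0.27] yangle -0.13984949761496013 tiltz [-6.e-04  3.e-04 -1.e+00] 0.5030819525957971
to knob in tool mm [ 3.3  1.4 88.4]
```

Call:
carry_out(motion=[[[3.3,1.4,20,0,0,0,50],[0,0,20,0,0,0,50],[0,0,15,0,0,0,50],[0,0,0,0,0,0,50]]])

```text
clock: 3.0
tool_pos: [0.6008, 0.0249, 0.2037]
eef_rot: [0.756, 0.655, -0.002, -0.001]
contact_force: [0.2, -0.0, 0.6]
opening: 0.5
```

```bash
python3 w.py
python3 - <<'E'
from plant import eyes
import cv2,numpy as np
o=[]
for n,(u,v) in(("top",(274,226)),("side",(300,207))):
    p=eyes.snapshot(n)["pixels"][v-40:v+40,u-40:u+40,::-1]; o.append(cv2.resize(p,(400,400),interpolation=2))
cv2.imwrite("pics/c1.png",np.hstack(o))
E
```

```text
3.0 [0.6008 0.0249 0.2037] [ 0.097  0.748 -0.381  1.686  0.366  0.783 -0.598] [ 0.21 -0.05  0.6 ] yangle -0.14284523277145159 tiltz [-0.0044 -0.001  -1.    ] 0.5002323721089104
to knob in tool mm [ 0.4  1.3 31.7]
```

View pics/c1.png

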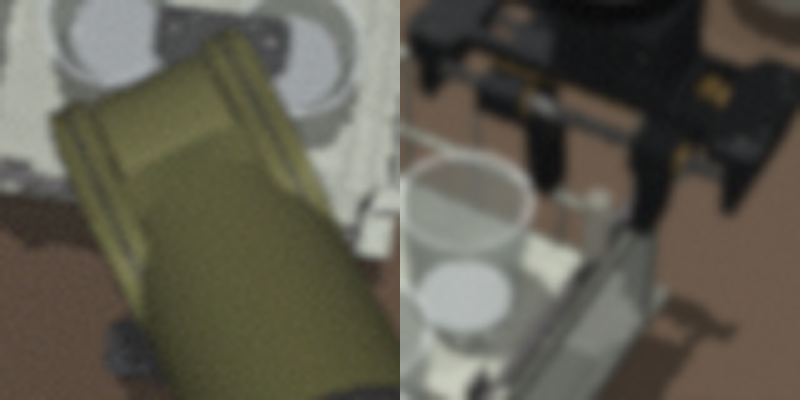

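The side crop shows the knob at (600,200), centred between the back finger at (548,190) and the front finger at (648,228). I'll descend.

Call:
carry_out(motion=[[[0,1,12,0,0,0,50],[0,0,12,0,0,0,50],[0,0,8,0,0,0,50],[0,0,0,0,0,0,50]]], squeeze=6)

```text
clock: 3.5
tool_pos: [0.6022, 0.0249, 0.1722]
eef_rot: [0.755, 0.656, -0.001, -0.001]
contact_force: [0.7, 0.1, 0.2]
opening: 0.499
```

Call:
carry_out(motion=[[[0,0,0,0,0,0,25],[0,0,0,0,0,0,25],[0,0,0,0,0,0,22],[0,0,0,0,0,0,20]]], squeeze=6)

```text
clock: 3.9
tool_pos: [0.6034, 0.0251, 0.1741]
eef_rot: [0.755, 0.656, 0.0, 0.0]
contact_force: [-0.1, 0.8, 1.0]
opening: 0.2
```

```bash
python3 w.py
```

```text
3.9 [0.6034 0.0251 0.1741] [ 0.086  0.788 -0.362  1.706  0.392  0.719 -0.616] [-0.13  0.83  1.03] yangle -0.14001287668592435 tiltz [ 8.e-04  0.e+00 -1.e+00] 0.1999578612515378
to knob in tool mm [-0.3 -1.4  2.1]
```

Call:
carry_out(motion=[[[0,0,0,0,0,0,10],[0,0,0,0,0,0,10],[0,0,0,0,0,0,10],[0,0,0,0,0,0,10]]], squeeze=8)

```text
clock: 4.3
tool_pos: [0.6022, 0.0253, 0.1738]
eef_rot: [0.755, 0.656, -0.001, -0.001]
contact_force: [-4.9, 0.5, 4.8]
opening: 0.154
```

```bash
python3 w.py; python3 w.py
```

```text
4.3 [0.6022 0.0253 0.1738] [ 0.086  0.788 -0.363  1.707  0.391  0.721 -0.616] [-4.88  0.51  4.8 ] yangle -0.13960756210054556 tiltz [-2.e-03 -3.e-04 -1.e+00] 0.1543646438658942
to knob in tool mm [-0.3 -0.1  1.8]
4.3 [0.6022 0.0253 0.1738] [ 0.086  0.788 -0.363  1.707  0.391  0.721 -0.616] [-4.88  0.51  4.8 ] yangle -0.13960756210054556 tiltz [-2.e-03 -3.e-04 -1.e+00] 0.1543646438658942
to knob in tool mm [-0.3 -0.1  1.8]
```

Call:
carry_out(motion=[[[0,-0.5,0,0,0,0,10],[0,-0.5,0,0,0,0,10],[0,0,0,0,0,0,10]]])

```text
clock: 4.6
tool_pos: [0.6021, 0.0253, 0.1739]
eef_rot: [0.755, 0.656, -0.0, 0.0]
contact_force: [-4.0, 1.3, 4.6]
opening: 0.155
```

Call:
carry_out(motion=[[[0,0,-0.5,0,0,0,10],[0,0,0,0,0,0,10]]])

```text
clock: 4.8
tool_pos: [0.6021, 0.0253, 0.1739]
eef_rot: [0.755, 0.656, -0.0, -0.0]
contact_force: [-2.3, 0.7, 1.7]
opening: 0.153
```

Call:
carry_out(motion=[[[0,0,-0.5,0,0,0,10],[0,0,0,0,0,0,10]]])

```text
clock: 5.0
tool_pos: [0.602, 0.0253, 0.1742]
eef_rot: [0.755, 0.656, -0.0, -0.0]
contact_force: [-2.6, 0.2, -1.8]
opening: 0.156
```

Call:
carry_out(motion=[[[0,-0.5,-0.5,0,0,0,10],[0,0,0,0,0,0,10]]])

```text
clock: 5.2
tool_pos: [0.6021, 0.0255, 0.1752]
eef_rot: [0.755, 0.656, 0.0, 0.0]
contact_force: [-2.1, 0.9, -2.4]
opening: 0.15
```

Call:
carry_out(motion=[[[0,0,-0.5,0,0,0,10],[0,0,0,0,0,0,10]]])

```text
clock: 5.4
tool_pos: [0.6021, 0.0256, 0.1758]
eef_rot: [0.755, 0.656, 0.0, 0.0]
contact_force: [-0.8, 1.4, -2.5]
opening: 0.153
```

Call:
carry_out(motion=[[[0,0,-0.5,0,0,0,10],[0,0,0,0,0,0,10]]])

```text
clock: 5.6
tool_pos: [0.6021, 0.0257, 0.1764]
eef_rot: [0.755, 0.656, 0.001, 0.0]
contact_force: [-0.7, 2.2, -1.8]
opening: 0.151
```

Call:
carry_out(motion=[[[0.4,0,-0.5,0,0,0,10],[0.1,0,-0.5,0,0,0,10],[0,0,0,0,0,0,10]]])

```text
clock: 5.9
tool_pos: [0.6021, 0.0259, 0.1774]
eef_rot: [0.755, 0.656, 0.0, 0.0]
contact_force: [-0.3, 2.5, -2.6]
opening: 0.152
```

Call:
carry_out(motion=[[[0.1,0,-0.5,0,0,0,10],[0.1,0,-0.5,0,0,0,10],[0,0,0,0,0,0,10]]])

```text
clock: 6.2
tool_pos: [0.6021, 0.0261, 0.1784]
eef_rot: [0.755, 0.656, 0.0, 0.0]
contact_force: [0.4, 1.6, -1.7]
opening: 0.154
```

Call:
carry_out(motion=[[[0.1,0,-0.5,0,0,0,10],[0.1,0,-0.5,0,0,0,10],[0,0,0,0,0,0,10]]])

```text
clock: 6.5
tool_pos: [0.6021, 0.0263, 0.1794]
eef_rot: [0.755, 0.656, 0.0, 0.0]
contact_force: [1.2, 1.9, -2.7]
opening: 0.156
```

Call:
carry_out(motion=[[[0.1,0,-0.5,0,0,0,10],[0.1,0,-0.5,0,0,0,10],[0,0,0,0,0,0,10]]])

```text
clock: 6.8
tool_pos: [0.6021, 0.0265, 0.1803]
eef_rot: [0.755, 0.656, 0.0, 0.0]
contact_force: [1.7, 1.5, -2.1]
opening: 0.151
```

Call:
carry_out(motion=[[[0.1,0,-0.5,0,0,0,10],[0.1,0,-0.5,0,0,0,10],[0,0,0,0,0,0,10]]])

```text
clock: 7.1
tool_pos: [0.6019, 0.0267, 0.1813]
eef_rot: [0.755, 0.656, 0.0, -0.0]
contact_force: [1.4, 2.8, -2.2]
opening: 0.154
```

Call:
carry_out(motion=[[[0.2,0.3,-0.5,0,0,0,10],[0.1,0,-0.5,0,0,0,10],[0,0,0,0,0,0,10]]])

```text
clock: 7.4
tool_pos: [0.602, 0.0269, 0.1822]
eef_rot: [0.755, 0.656, -0.0, -0.0]
contact_force: [0.4, 2.3, -3.0]
opening: 0.154
```

Call:
carry_out(motion=[[[0.1,0,-0.5,0,0,0,10],[0.1,0,-0.5,0,0,0,10],[0,0,0,0,0,0,10]]])

```text
clock: 7.7
tool_pos: [0.602, 0.0272, 0.1832]
eef_rot: [0.755, 0.656, -0.0, -0.0]
contact_force: [-0.4, 2.9, -2.5]
opening: 0.157
```

Call:
carry_out(motion=[[[0.1,0,-0.5,0,0,0,10],[0.1,0,-0.5,0,0,0,10],[0,0,0,0,0,0,10]]])

```text
clock: 8.0
tool_pos: [0.6021, 0.0274, 0.1842]
eef_rot: [0.755, 0.656, -0.0, -0.0]
contact_force: [-0.2, 1.8, -2.4]
opening: 0.157
```

Call:
carry_out(motion=[[[0.1,0,-0.5,0,0,0,10],[0.1,0,-0.5,0,0,0,10],[0,0,0,0,0,0,10]]])

```text
clock: 8.3
tool_pos: [0.6023, 0.0276, 0.1853]
eef_rot: [0.755, 0.656, 0.0, -0.0]
contact_force: [-0.2, 3.8, -2.6]
opening: 0.154
```

Call:
carry_out(motion=[[[0.1,0,-0.5,0,0,0,10],[0.1,0,-0.5,0,0,0,10],[0,0,0,0,0,0,10]]])

```text
clock: 8.6
tool_pos: [0.6024, 0.0279, 0.1863]
eef_rot: [0.755, 0.656, 0.0, -0.0]
contact_force: [0.9, 3.3, -3.3]
opening: 0.151
```

Call:
carry_out(motion=[[[0.1,0,-0.5,0,0,0,10],[0.1,0,-0.5,0,0,0,10],[0,0,0,0,0,0,10]]])

```text
clock: 8.9
tool_pos: [0.6025, 0.0281, 0.1873]
eef_rot: [0.755, 0.656, 0.0, -0.0]
contact_force: [-0.5, 4.5, -2.2]
opening: 0.156
```

Call:
carry_out(motion=[[[0.6,0,-0.5,0,0,0,10],[0.2,0,-0.5,0,0,0,10],[0,0,0,0,0,0,10]]])

```text
clock: 9.2
tool_pos: [0.6025, 0.0284, 0.1883]
eef_rot: [0.755, 0.656, -0.0, 0.0]
contact_force: [0.2, 3.4, -2.2]
opening: 0.155
```

Call:
carry_out(motion=[[[0.2,0,-0.5,0,0,0,10],[0.1,0,-0.5,0,0,0,10],[0,0,0,0,0,0,10]]])

```text
clock: 9.5
tool_pos: [0.6026, 0.0287, 0.1893]
eef_rot: [0.755, 0.656, -0.0, 0.0]
contact_force: [-0.2, 2.8, -3.3]
opening: 0.155
```

Run:
```python
from plant import eyes
import cv2,numpy as np
p=eyes.snapshot("side")["pixels"][170:260,255:345,::-1]
a=cv2.imread("pics/side0.png")[170:260,255:345]
cv2.imwrite("pics/c2.png",np.hstack([cv2.resize(x,(400,400),interpolation=2) for x in(a,p)]))
```

```text
(no output)
```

View pics/c2.png

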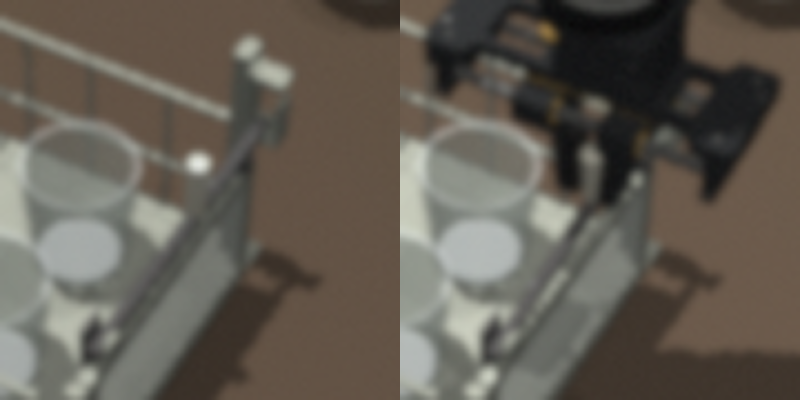

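The right half shows the bar lifted off the gate's top edge, with a light gap near (545,290), and the knob held between the pads at (590,165). I'll keep feeling upwards.

Call:
carry_out(motion=[[[0.1,0,-0.5,0,0,0,10],[0.1,0,-0.5,0,0,0,10],[0,0,0,0,0,0,10]]])

```text
clock: 9.85
tool_pos: [0.6026, 0.029, 0.1903]
eef_rot: [0.755, 0.656, -0.0, 0.0]
contact_force: [-0.3, 1.6, -2.6]
opening: 0.153
```

Call:
carry_out(motion=[[[0.2,0,-0.5,0,0,0,10],[0,0,0,0,0,0,10]]])

```text
clock: 10.05
tool_pos: [0.6026, 0.029, 0.1904]
eef_rot: [0.755, 0.656, -0.0, 0.0]
contact_force: [0.6, 1.6, -6.4]
opening: 0.152
```

Call:
carry_out(motion=[[[0.2,0,-0.5,0,0,0,10],[0,0,0,0,0,0,10]]])

```text
clock: 10.25
tool_pos: [0.6026, 0.029, 0.1906]
eef_rot: [0.755, 0.656, -0.0, 0.0]
contact_force: [3.4, 1.6, -11.3]
opening: 0.157
```

Call:
carry_out(motion=[[[0.2,0,-0.5,0,0,0,10],[0,0,0,0,0,0,10]]])

```text
clock: 10.45
tool_pos: [0.6025, 0.029, 0.1911]
eef_rot: [0.755, 0.656, -0.001, 0.0]
contact_force: [3.3, 1.0, -13.8]
opening: 0.158
```

Contact with the hood came at z≈0.1904, and the nose saw only about 6 N. I'll back down to the middle of the 3 mm window.

Call:
carry_out(motion=[[[-0.2,0,1,0,0,0,10],[-0.2,0,1,0,0,0,10],[-0.2,0,0.7,0,0,0,10],[0,0,0,0,0,0,10]]])

```text
clock: 10.85
tool_pos: [0.6025, 0.0286, 0.1897]
eef_rot: [0.755, 0.656, -0.0, 0.0]
contact_force: [-0.5, -1.0, -0.8]
opening: 0.158
```

```bash
python3 w.py
```

```text
10.85 [0.6025 0.0286 0.1897] [ 0.085  0.767 -0.371  1.696  0.379  0.751 -0.612] [-0.54 -1.05 -0.81] yangle -0.14040411607040648 tiltz [ 4.e-04 -1.e-03 -1.e+00] 0.1577331729288222
to knob in tool mm [-3.6 -0.  17.7]
```

Call:
carry_out(motion=[[[0,0,0.6,0,0,0,10],[0,-1.4,0,0,0,0.01,10],[0,-1.4,0,0,0,0.01,10],[0,-1.4,0,0,0,0.01,10],[0,0,0,0,0,0,10]]])

```text
clock: 11.35
tool_pos: [0.5983, 0.029, 0.1885]
eef_rot: [0.765, 0.644, -0.0, 0.0]
contact_force: [-0.6, -4.2, 1.1]
opening: 0.156
```

Call:
carry_out(motion=[[[-0.6,0,-0.6,0,0,0,10],[0,-1.4,0,0,0,0.01,10],[0,-1.4,0,0,0,0.01,10],[0,0,0,0,0,0,10]]])

```text
clock: 11.75
tool_pos: [0.5952, 0.0297, 0.189]
eef_rot: [0.771, 0.637, -0.0, -0.0]
contact_force: [-1.0, -3.5, -0.4]
opening: 0.158
```

Call:
carry_out(motion=[[[0,-2.8,0,0,0,0.02,10],[0,-2.8,0,0,0,0.02,10],[0,-2.8,0,0,0,0.02,10],[0,-2.8,0,0,0,0.02,10],[0,0,0,0,0,0,10]]])

```text
clock: 12.25
tool_pos: [0.5838, 0.0327, 0.189]
eef_rot: [0.796, 0.605, -0.0, -0.0]
contact_force: [-0.6, -2.5, -0.8]
opening: 0.156
```

```bash
cat > g.py <<'E'
from h import *
from plant import readout
st=readout.get_state(); M=R.from_quat(st["eef_rot"]).as_matrix(); H=np.array([.622,.1636])
v=st["tool_pos"][:2]-H
print(st["clock"],st["tool_pos"].round(4),"gate",-1.715-np.arctan2(v[1],v[0])%(2*np.pi)+2*np.pi,"r",np.hypot(*v),"tool turn",-.142-np.arctan2(M[1,1],M[0,1]),"F tool",(M.T@st["contact_force"]).round(1),"q",st["q"].round(2))
E
python3 g.py
```

```text
12.25 [0.5838 0.0327 0.189 ] gate 0.13960379839968873 r 0.13634894178476212 tool turn 0.12802474191862104 F tool [-2.6  0.   0.8] q [ 0.06  0.74 -0.33  1.75  0.35  0.7  -0.73]
```

Call:
carry_out(motion=[[[0.2,-5.5,0,0,0,0.04,10],[0.3,-8.2,0,0,0,0.06,10],[0.3,-8.2,0,0,0,0.06,10],[0.3,-8.2,0,0,0,0.06,10],[0.3,-8.2,0,0,0,0.06,10],[0.3,-8.2,0,0,0,0.06,10],[0.2,-5.5,0,0,0,0.04,10],[0,0,0,0,0,0,10]]])

```text
clock: 13.05
tool_pos: [0.5378, 0.0573, 0.1891]
eef_rot: [0.895, 0.445, 0.0, -0.001]
contact_force: [-0.0, 0.7, -1.2]
opening: 0.155
```

```bash
python3 g.py
```

```text
13.05 [0.5378 0.0573 0.1891] gate 0.5258040983056151 r 0.13557078283273225 tool turn 0.5060209839507618 F tool [ 0.6 -0.5  1.2] q [-0.06  0.69 -0.21  1.89  0.24  0.59 -1.07]
```

Smooth, and the radius holds at about 136 mm. Continuing.

Call:
carry_out(motion=[[[0.1,-5.5,0,0,0,0.04,10],[0.2,-8.2,0,0,0,0.06,10],[0.2,-8.2,0,0,0,0.06,10],[0.3,-8.2,0,0,0,0.06,10],[0.3,-8.2,0,0,0,0.06,10],[0.3,-8.2,0,0,0,0.06,10],[0.2,-8.2,0,0,0,0.06,10],[0,0,0,0,0,0,10]]])

```text
clock: 13.85
tool_pos: [0.5037, 0.099, 0.1893]
eef_rot: [0.966, 0.259, 0.002, -0.001]
contact_force: [2.6, 2.2, -1.7]
opening: 0.155
```

```bash
python3 g.py
```

```text
13.85 [0.5037 0.099  0.1893] gate 0.9266862639346112 r 0.13479263661312543 tool turn 0.9044237108929986 F tool [ 3.4 -0.6  1.7] q [-0.23  0.65 -0.08  1.98  0.1   0.51 -1.43]
```

Call:
carry_out(motion=[[[0.5,-5.5,0,0,0,0.04,10],[0.4,-8.2,0,0,0,0.06,10],[0.3,-8.2,0,0,0,0.06,10],[0.3,-8.2,0,0,0,0.06,10],[0.3,-8.2,0,0,0,0.06,10],[0.3,-8.2,0,0,0,0.06,10],[0.2,-5.5,0,0,0,0.04,10],[0,0,0,0,0,0,10]]])

```text
clock: 14.65
tool_pos: [0.4889, 0.147, 0.1893]
eef_rot: [0.997, 0.072, 0.002, -0.001]
contact_force: [5.7, 0.2, -3.7]
opening: 0.156
```

```bash
python3 g.py
```

```text
14.65 [0.4889 0.147  0.1893] gate 1.3023340269689747 r 0.134142098283474 tool turn 1.2850957473146036 F tool [5.6 0.6 3.8] q [-0.41  0.65  0.04  1.99 -0.05  0.5  -1.76]
```

Call:
carry_out(motion=[[[0.8,-5.5,0,0,0,0.04,10],[0.6,-7,0,0,0,0.05,10],[0.4,-7,0,0,0,0.05,10],[0.2,-3,0,0,0,0.02,10],[0,0,0,0,0,0,10],[0,0,0,0,0,0,10]]])

```text
clock: 15.25
tool_pos: [0.4882, 0.1682, 0.1892]
eef_rot: [1.0, -0.009, 0.001, -0.0]
contact_force: [4.9, 0.3, -4.2]
opening: 0.155
```

```bash
python3 g.py
```

```text
15.25 [0.4882 0.1682 0.1892] gate 1.4611116502595793 r 0.13388696933403954 tool turn 1.4461482852062963 F tool [ 4.9 -0.4  4.2] q [-0.48  0.66  0.09  1.97 -0.11  0.51 -1.9 ]
```

Call:
carry_out(motion=[[[0.2,0,2,0,0,0,10],[-0.3,0,2,0,0,0,10],[-0.4,0,2,0,0,0,10],[-0.4,0,2,0,0,0,10],[-0.4,0,2,0,0,0,10],[-0.4,0,1,0,0,0,10],[-0.2,0,1,0,0,0,10],[0,0,0,0,0,0,10]]])

```text
clock: 16.05
tool_pos: [0.4844, 0.1682, 0.1768]
eef_rot: [1.0, -0.01, -0.0, 0.0]
contact_force: [2.3, 1.6, -1.9]
opening: 0.152
```

Call:
carry_out(motion=[[[-0.2,0,0.7,0,0,0,10],[-0.2,0,0.7,0,0,0,10],[0,0,0,0,0,0,10]]])

```text
clock: 16.35
tool_pos: [0.4841, 0.1682, 0.1755]
eef_rot: [1.0, -0.01, -0.0, 0.0]
contact_force: [1.5, 0.6, -1.2]
opening: 0.153
```

Call:
carry_out(motion=[[[-0.1,0,0.7,0,0,0,10],[0,0,0,0,0,0,10]]])

```text
clock: 16.55
tool_pos: [0.484, 0.1682, 0.1749]
eef_rot: [1.0, -0.01, -0.0, 0.0]
contact_force: [0.8, 0.5, 0.1]
opening: 0.154
```

```bash
python3 g.py
```

```text
16.55 [0.484  0.1682 0.1749] gate 1.4596275926012465 r 0.13803058574808608 tool turn 1.447940052003683 F tool [ 0.8 -0.5 -0.1] q [-0.48  0.68  0.08  1.99 -0.11  0.47 -1.9 ]
```

Call:
carry_out(motion=[[[0,0,0.6,0,0,0,10],[0,0,0,0,0,0,18],[0,0,0,0,0,0,25],[0,0,0,0,0,0,45],[0,0,0,0,0,0,50],[0,0,0,0,0,0,50]]])

```text
clock: 17.15
tool_pos: [0.4842, 0.1681, 0.1742]
eef_rot: [1.0, -0.01, -0.0, 0.0]
contact_force: [-0.7, -0.4, -0.1]
opening: 0.487
```

Call:
carry_out(motion=[[[0,0,-10,0,0,0,50],[0,0,-20,0,0,0,50],[0,0,-30,0,0,0,50],[0,0,-30,0,0,0,50],[-40,0,-10,0,0,0,50],[-40,0,0,0,0,0,50],[-40,0,0,0,0,0,50],[0,0,0,0,0,0,50]]])

```text
clock: 17.95
tool_pos: [0.3585, 0.1695, 0.2747]
eef_rot: [1.0, -0.008, -0.003, 0.001]
contact_force: [1.4, -0.4, 0.1]
opening: 0.503
```

Run:
```python
from plant import eyes,readout
import cv2,numpy as np
print(readout.get_state()["contact_force"])
o=[]
for n,(u,v) in(("top",(250,230)),("side",(290,235))):
    p=eyes.snapshot(n)["pixels"][v-70:v+70,u-70:u+70,::-1]; o.append(cv2.resize(p,(400,400),interpolation=2))
cv2.imwrite("pics/c3.png",np.hstack(o))
```

```text
[ 1.36413845 -0.35605167  0.07572761]
```

View pics/c3.png

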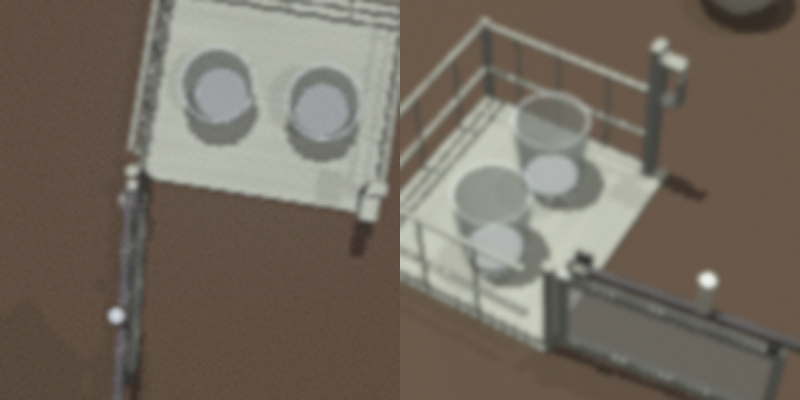

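The gate stands open at nearly a right angle, with the knob at crop (116,315) in the top view and (708,280) in the side view. The glasses haven't moved. I'll check the knob's height to see whether the bar is down.

Run:
```python
from h import *
from plant import eyes
t=eyes.snapshot("top"); s=eyes.snapshot("side")
def cen(S,u,v,w=4):
    g=S["pixels"].astype(float)[v-w:v+w+1,u-w:u+w+1].min(2); m=np.clip(g-180,0,None); yy,xx=np.mgrid[-w:w+1,-w:w+1]
    return (u+(m*xx).sum()/m.sum(), v+(m*yy).sum()/m.sum())
a=cen(t,180+round(116*.35),160+round(315*.35));b=cen(s,220+round(308*.35),165+round(280*.35))
p,e=tri(t,a,s,b);print(a,b,p,e); v=p[:2]-[.622,.1636]
print("gate",(-1.715-np.arctan2(v[1],v[0]))%(2*np.pi),np.hypot(*v))
```

```text
(np.float64(220.13868613138686), np.float64(269.963503649635)) (np.float64(327.234076433121), np.float64(262.5907643312102)) [0.48391571 0.16912275 0.18582766] 0.00010167747578564391
gate 1.4665668481472292 0.13819468950135666
```

The knob's top is at 0.1858 m against 0.186 m at rest, so the bar is down. The gate is at about 1.47 rad. Handing in.

```bash
python3 -c "
from plant import ticket;print(ticket.finish_job())"
```

```text
the job is handed in; nothing more can be done
None
```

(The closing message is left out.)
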